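Eject the spent coffee pod, then hold the rinse dial on its third click

ROBOT

A 6-joint arm with a two-finger parallel gripper is mounted at the origin on a cart in front of the work surface, level with it; the furniture and walls round the work are solid. World frame = base frame: x ahead of the robot, y to its left, z up, the work surface at z = 0. Lengths are in m, angles in rad, forces in N, time in s.
With the tool pointing down it reaches from about 0.3 to 0.825 m from the base axis. Payload 5.4 kg.
Tool frame: the origin (TCP) lies on the centre line of the jaws, within the pads' length; the fingertips stand 11 mm ahead of it and the grasp point (between the pads) lies 8 mm behind it (r.tips_ahead is the distance from the TCP to the fingertips, in m); x points along the fingers, y is the direction in which the jaws open and shut, and the axes are right-handed (so a half turn about x gives the same grasp; the last joint's range is limited). The gripper opens to 92 mm and grips with 3 to 60 N. Pads are 20 mm wide; open, the fingers measure 128 mm over their backs; the gripper's body (75 mm by 189 mm) begins 69 mm behind the grasp point.
Start: joints at [-1.461, 0.158, 1.597, -0, 1.386, -0.21], TCP at [0.181, -0.546, 0.226] pointing down, gripper open.
Joint ranges: [-2.91, 2.91], [-0.94, 2.29], [0.18, 2.7], [-1.29, 4.43], [0.17, 2.64], [-3, 3]. Speed limits (rad/s): [2.57, 2.57, 3.14, 3.14, 3.14, 3.14].

INTERFACE

Orientations are given as a unit quaternion [w, x, y, z].
In Python, from station import r, command_gripper, inverse_kinematics, eyes, order, finder, status gives the robot as it stands. Calls block until the motion is done:
- r.move_to(position, orientation): joint-space move of the TCP to a pose.
- r.line_to(position, ori=None, max_speed=0.15): straight line of the TCP; ori=None keeps the orientation; max_speed is the mean speed in m/s.
- r.goto_joints(angles): joint-space move.
- command_gripper(opening): opening from 0.0 (shut) to 1.0 (fully open); the grip force is fixed at half the most; returns when the fingers have stopped.
- r.dwell(seconds).
- inverse_kinematics(position, orientation): joint angles nearest the present ones, or None.
- eyes.capture(name): name is "scene" or "top" or "wrist"; returns the picture (420x560x3 uint8, red, green, blue); there is no depth.
- eyes.camera_params(name): a dict with "fx", "fy", "cx", "cy" (pixels), "world_from_camera" (4x4, takes a point from camera to world coordinates). Camera axes: x right, y up, looking along -z (the intrinsics and any distortion apply to the point x, -y, -z); pixel columns grow to the right and rows downward; lengths in m; the calibration is good to about 2 mm. A picture is of the moment at which its call begins: read the wrist's pose just before it. camera_params takes no time and is no camera call; for the wrist camera it gives the pose at the moment of the call.
A pose or a line that the arm cannot do raises r.MotionError and nothing moves.
- order.hand_in(): hands the job in, once; it reports no verdict.
Trained networks look in the newest picture that a camera, given by its name, has taken for a name from the list of things; names that differ only in an ending like _2 or _b are one class to them, and where a whole thing is asked for, a point or a joint stands for the part that bears it (a point fixed in the world has none). Each returns a list of dicts, best first, with "confidence" (0 to 1); they miss things now and then, are a little off and sometimes report something else, mostly with a low value. They report only what shows in the picture. A call takes as long as a camera call. They do not tell look-alikes from the thing itself.
- finder.masks_of(target, camera): "pixels" (420x560 bool, what is visible of it) and "box" ([centre column, centre row, width, height] in pixels, round what is visible of it).
Readings, each from a call of its own:
- status.current_clock(): time.
- status.current_joint_positions(): joint angles.
- status.current_joint_velocities(): joint speeds.
- status.current_effort(): joint torques, N m.
- status.current_position(): TCP position.
- status.current_orientation(): TCP orientation.
- status.current_ft_force(): force on the tool from outside, world axes, zero at the start.
- status.current_torque(): the same for the moment, N m.
- status.current_grip_width(): opening from 0.0 (shut) to 1.0 (fully open).
Only numpy, scipy, OpenCV 4.12 (cv2) and the standard library are available. Lean on these libraries where they do the work, as an engineer would, in place of code of your own. Each camera call takes 0.05 s, during which the arm holds its last target.

TASK

Clear and rinse the coffee pod machine: press its spring ejector slide so that the spent pod is pushed out past its clips and drops into the catch bin (do not touch the pod itself), and let the slide spring back. Then push the spring-return dial round by its tab, past the first two clicks to the third (the three-pip mark, not on to the end stop), and finish while holding it there with the fingers: the program ends with the arm still pushing, for the dial flies back if let go. Leave the jar, mug, apple and garlic round the machine where they are.

Things in the scene. Friction and masses are not known exactly. Their poses are not given: they have to be found in the camera images.
- pod_machine: low black-and-dark-metal pod machine, fixed to the worktop. Origin: centre of its underside; x runs from its front to its back, y to its left (the bin end), z up. Housing 170 (x from -85 to 85) x 240 (y from -165 to 75), flat deck at z = 80 mm; a low water tank along the back (x 86 to 128, up to 131 mm high). On the deck: at the left a channel along y holding the pod, beyond its end (y = 75) the open catch bin; at the right the dial with its pip marks.
- pod: spent pod, the loose part: aluminium capsule standing flange down on the deck in the channel between two rails (14 mm high); flange 42 mm diameter and 5 mm thick, body 35 mm tapering, 30 mm high, about 30 g. Origin: centre of the flange's underside. It starts at about x 0, y 41 of the machine; two small sprung round clips in front of it (y 55) keep it in and yield when it is pushed.
- ejector_tab (a point): upright thumb tab of the ejector slide, on the deck behind the pod (at x 0, y -8 of the machine at rest): steel plate 26 (machine x) x 8 (machine y) mm, top at z = 121 mm. This point: middle of the plate's section, at z = 106 mm; axes as the machine's; it moves with the slide.
- ejector (a joint): travel of the ejector slide along the machine's +y (to the left, towards the bin), m: 0 at rest, 0.052 fully pressed. Its spring pushes back with 2 N at rest to 6 N fully pressed (the clips add about 3 N in the first half) and returns it when let go. The pod drops off the deck at 0.034 to 0.04; a full stroke is safe.
- dial_turn (a joint): turn of the spring-return dial, rad, clockwise seen from above: 0 at rest; clicks (detents) at 0.4 (one pip), 0.8 (two pips) and 1.2 (three pips); the end stop follows at 1.4. The spring returns it from everywhere to 0; pushed at its tab it takes 3 to 5 N to the first click, up to 7 N over the last rise before the third click, 4 to 7 N to hold it there, and 8 N to leave it towards the end stop.
- dial_tab (a point): upright thumb tab at the end of the dial's lever: steel block 16 (radial) x 10 (across, the way it is pushed) x 34 mm high, z from 94 to 128 mm. This point: its centre, 55 mm from the dial's axis; it turns with the dial. Its x axis points to the dial's axis, z up; it is pushed along its own +y (clockwise seen from above). At rest the lever points to the machine's front and right, at the third click to front and left.
- dial: the dial: black hub 52 mm wide (top at z = 103 mm) with a radial steel lever (12 mm wide, z 91 to 99 mm) carrying the thumb tab. Origin: on its upright turning axis, at z = 85 mm, at x 20, y -100 of the machine; z up; its own -x points along the lever to the tab.
- bin_floor (a point): middle of the catch bin's floor; axes as the machine's. The bin is open above, inside 102 (x) x 86 (y) mm, walls 75 mm high, 4 mm thick.
- jar: bystander: jam jar with yellow lid, 66 mm diameter, 100 mm high, standing right of the machine; leave it alone. Origin: centre of its underside.
- mug: bystander: dark and white mug, 82 x 114 x 97 mm, in front of the machine; leave it alone. Origin: centre of its underside.
- apple: bystander: apple, 72 mm, left of the bin; leave it alone. Origin: centre of its underside.
- garlic: bystander: garlic bulb, 60 mm, in front of the machine; leave it alone. Origin: centre of its underside.
Not all that is in view belongs to the job. Several things have the shape of the pod; the one meant has the colours described above.

How it is judged:
On the way, in this order (a step that is already met when the one before it is completed fails the run):
1. the ejector slide is pressed well in (value of joint ejector above 0.025 m).
2. the pod lies in the catch bin and the slide has sprung back (x of pod in the frame of bin_floor between -0.052 and 0.052 m and y of pod in the frame of bin_floor between -0.045 and 0.045 m and z of pod in the frame of bin_floor below 0.05 m and value of joint ejector below 0.005 m), for 0.2 s.
3. the dial is held with the fingers at the third click (value of joint dial_turn between 1.08 and 1.32 rad and contact force between the fingers and dial above 1.5 N), for 0.3 s.
At the end, for the whole second after the job is handed in: The pod lies at rest inside the catch bin, the ejector slide is back home (within 5 mm), and the fingers hold the dial at its third click pushing on the dial with more than 1.5 N: dial between 1.08 and 1.32 rad (1.2 +- 0.12), at rest (all of step 2 and all of step 3 and linear speed of pod below 0.03 m/s and velocity of joint dial_turn between -0.1 and 0.1 rad/s); the arm keeps its last pose, push and grip.
It fails at once if the fingers touch the pod (it is to be pushed out by the slide) (contact force between the fingers and pod above 0.5 N).
It fails at once if the dial is turned before the pod is out in the bin (value of joint dial_turn above 0.3 rad and z of pod in the frame of bin_floor above 0.06 m).
It fails at once if the jar, mug, apple or garlic is shoved or knocked over (distance of any of jar, mug, apple, garlic from where it was at the start of the episode above 0.02 m or angle between any of jar, mug's own z axis and vertical above 0.4 rad).
It also fails if it takes over 51 s, if anything falls off the work surface, if the arm or the gripper's body presses on something with over 40 N, if the wrist force passes 120 N, or if a joint passes its speed limit or range.

## Working session

There is one attempt and no reset: what is moved stays moved. The work goes in short steps, each a Python script; the robot and the scene stay as the last script left them, time stands still between calls to the robot, and variables do not carry over. Pictures are saved under pics/ and viewed, and the job is handed in when it is done.

```bash
ls; mkdir -p pics
python3 - <<'E'
from station import r, eyes, status, finder
import cv2, numpy as np
print(status.current_clock(), status.current_orientation(), r.tips_ahead)
for n in ["scene","top"]:
    im=eyes.capture(n); cv2.imwrite(f"pics/{n}0.png",im[:,:,::-1]); p=eyes.camera_params(n); print(n,{k:(np.round(v,4).tolist()) for k,v in p.items()})
    for t in ["pod_machine","dial_tab","dial","ejector_tab","pod"]:
        for d in finder.masks_of(t,n)[:4]: print(n,t,round(d["confidence"],2),np.round(d["box"],1))
E
```

```text
pics
0.0 [ 0.11189608  0.69812347  0.11325309 -0.69805202] 0.011
scene {'fx': 525.9564, 'fy': 525.9564, 'cx': 277.9408, 'cy': 208.7228, 'world_from_camera': [[-0.881, 0.2379, -0.409, 0.051], [-0.4732, -0.4415, 0.7624, 0.8604], [0.0008, 0.8652, 0.5015, 0.6414], [0.0, 0.0, 0.0, 1.0]]}
scene pod_machine 0.8 [255.4 208.1 114.1 127. ]
scene dial_tab 0.84 [271.2 166.7  35.8  24.3]
scene dial_tab 0.53 [238.9 277.9  36.8  36.2]
scene dial 0.82 [270.6 166.5  33.9  20.2]
scene ejector_tab 0.62 [260.8 186.6  10.8  16.8]
scene pod 0.72 [256.5 202.   13.7  17.2]
scene pod 0.71 [311.1 283.4  21.7  22.4]
scene pod 0.55 [284.6 155.2  26.1  27.7]
top {'fx': 396.7157, 'fy': 396.7157, 'cx': 276.5758, 'cy': 202.3143, 'world_from_camera': [[-0.0043, 0.998, -0.0626, 0.4619], [-0.9997, -0.0027, 0.0256, 0.0353], [0.0254, 0.0627, 0.9977, 1.0698], [0.0, 0.0, 0.0, 1.0]]}
top pod_machine 0.79 [291.  172.2 138.3 108.7]
top dial_tab 0.84 [331.5 172.4  31.7  31.4]
top dial 0.83 [331.3 168.4  33.8  27.1]
top ejector_tab 0.55 [289.6 186.2  15.8  15.2]
top pod 0.58 [272.8 190.9  18.6  14.7]
top pod 0.57 [219.3 156.3  16.2  17.4]
top pod 0.54 [234.3 259.3  14.8  18. ]
top pod 0.35 [202.4 216.3  26.6  20.6]
```

View pics/scene0.png

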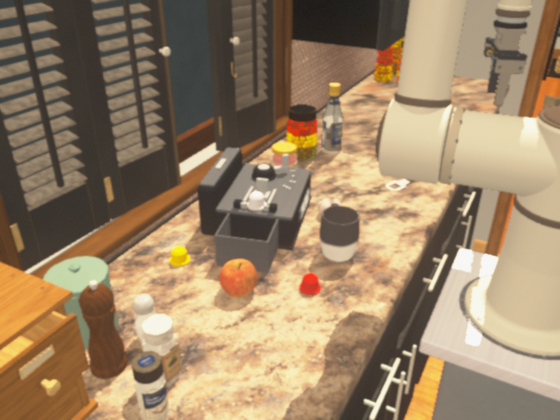

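View pics/top0.png

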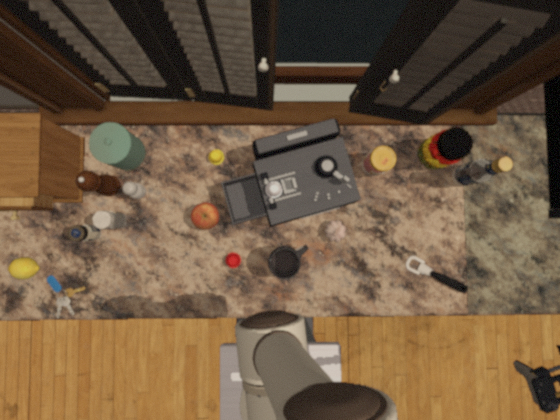

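Run:
```python
import cv2
a=cv2.imread('pics/top0.png')[90:290,180:440]; cv2.imwrite('pics/topc.png',cv2.resize(a,None,fx=3,fy=3,interpolation=2))
a=cv2.imread('pics/scene0.png')[120:300,180:360]; cv2.imwrite('pics/scenec.png',cv2.resize(a,None,fx=3.3,fy=3.3,interpolation=2))
```

```text
(no output)
```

View pics/topc.png

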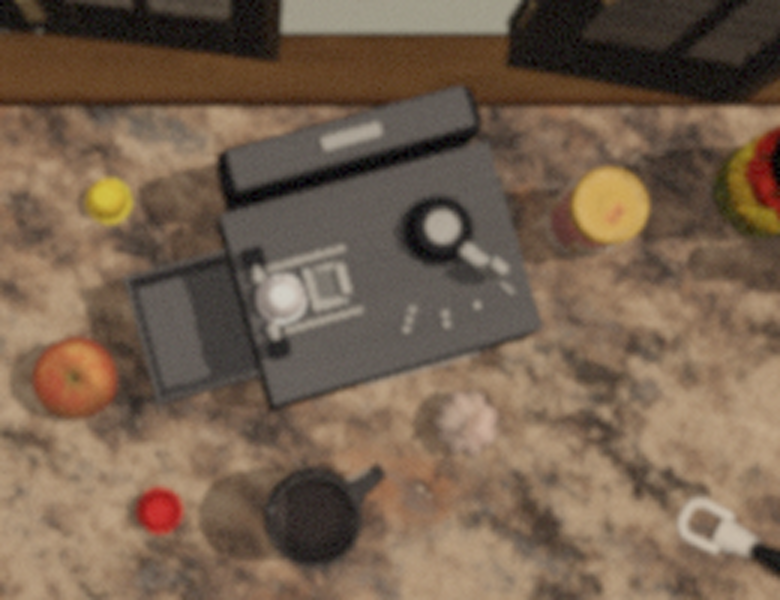

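View pics/scenec.png

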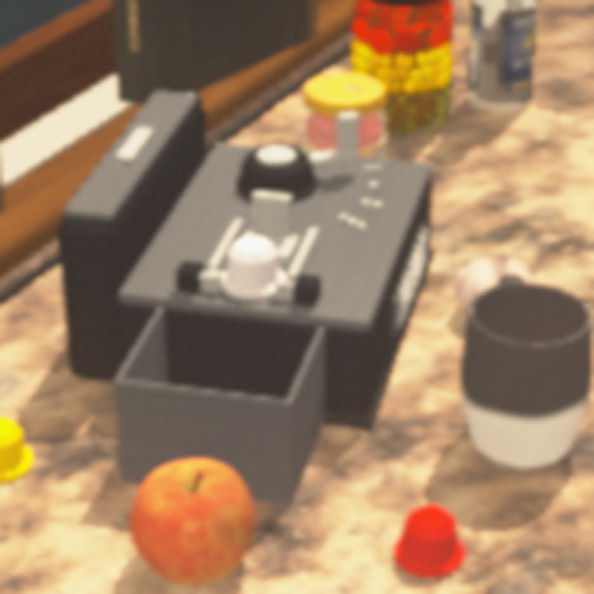

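The pod look-alikes in the top view are the aluminium one in the channel at (272,188), a yellow capsule at (216,157) and a red capsule at (233,260). The aluminium one fits the description, and the crops confirm it sits behind the clips. The dial lever is at (340,176), and the ejector tab is at (289,186). Next I'll fit the machine pose from the deck corners in both views.

```bash
cat > h.py <<'E'
import numpy as np
from scipy.optimize import least_squares
def proj(p,P):
    T=np.linalg.inv(p["world_from_camera"]); q=(np.c_[P,np.ones(len(P))]@T.T)[:,:3]
    return np.c_[p["fx"]*q[:,0]/-q[:,2]+p["cx"], p["fy"]*-q[:,1]/-q[:,2]+p["cy"]]
def world(s,P):
    c,sn=np.cos(s[2]),np.sin(s[2]); P=np.atleast_2d(P).astype(float)
    return np.c_[s[0]+c*P[:,0]-sn*P[:,1], s[1]+sn*P[:,0]+c*P[:,1], P[:,2]]
E
python3 - <<'E'
from station import r, eyes, status
from h import *
C=np.array([[-85,75,80],[-85,-165,80],[85,75,80],[85,-165,80],[20,-100,103],[-85+85-25,0,0]])[:5]/1e3
obs={"top":(np.array([[273,406],[540,325],[226,213],[490,142],[441,227]])/3+[180,90]),
"scene":(np.array([[375,327],[435,170],[120,297],[215,145],[278,156]])/3.3+[180,120])}
ps={n:eyes.camera_params(n) for n in obs}
f=lambda s:np.concatenate([(proj(ps[n],world(s,C))-obs[n]).ravel() for n in obs])
for s0 in ([.5,0,0.2],):
    R=least_squares(f,s0,loss="soft_l1"); print(R.x); print(np.round(f(R.x).reshape(2,5,2),1).tolist())
np.save("pose.npy",R.x)
P=np.array([[0,-8,106],[0,41,30]])/1e3
for n in obs: print(n,proj(ps[n],world(R.x,P)))
for a in (0,1.2): pass
print(world(R.x,np.r_[P,[[.02,-.1,.1]]]))
E
```

```text
[ 0.56511154 -0.02376757  0.27497022]
[[[-0.5, 1.5], [2.2, 2.1], [-3.4, 0.7], [-0.3, -1.1], [0.1, 0.5]], [[-0.3, -1.1], [0.2, -2.9], [-1.6, -1.0], [-0.0, -1.8], [-0.3, 0.0]]]
top [[293.67720848 183.93922888]
 [273.83831415 192.14459794]]
scene [[262.83170485 184.55295608]
 [257.94414699 225.3013972 ]]
[[ 0.56728369 -0.03146704  0.106     ]
 [ 0.55397929  0.01569219  0.03      ]
 [ 0.61151203 -0.11458053  0.1       ]]
```

```bash
cat >> h.py <<'E'
from scipy.spatial.transform import Rotation as Ro
def quat(yaw):  # tool x down, tool y at world yaw
    y=np.array([np.cos(yaw),np.sin(yaw),0]); x=np.array([0,0,-1.]); z=np.cross(x,y)
    q=Ro.from_matrix(np.c_[x,y,z]).as_quat(); return [q[3],q[0],q[1],q[2]]
E
python3 - <<'E'
from station import r, eyes, status, inverse_kinematics,finder, command_gripper
from h import *; import cv2
q=status.current_orientation(); M=Ro.from_quat([q[1],q[2],q[3],q[0]]).as_matrix(); print(np.round(M,3).tolist())
p=eyes.camera_params("wrist"); print(np.round(M.T@(p["world_from_camera"][:3,3]-np.array(status.current_position())),3), np.round(M.T@p["world_from_camera"][:3,:3],2).tolist())
s=np.load("pose.npy")
for yaw in (s[2],s[2]+np.pi, s[2]+np.pi/2,s[2]-np.pi/2):
    print(yaw,inverse_kinematics([.5,-.05,.33],quat(yaw)))
E
```

```text
[[0.0, 0.314, -0.949], [0.0, -0.949, -0.314], [-1.0, -0.0, -0.0]]
[-0.159  0.    -0.075] [[-0.0, 0.27, -0.96], [1.0, -0.0, -0.0], [-0.0, -0.96, -0.27]]
0.2749702150197897 [-3.40602823e-01 -8.22033094e-02  1.64067646e+00 -4.44089210e-16
  1.58311950e+00 -6.15573038e-01]
3.416562868609583 [-3.40602823e-01 -8.22033094e-02  1.64067646e+00 -4.44089210e-16
  1.58311950e+00  2.52601962e+00]
1.8457665418146862 [-3.40602823e-01 -8.22033094e-02  1.64067646e+00 -4.44089210e-16
  1.58311950e+00 -2.18636937e+00]
-1.2958261117751069 [-3.40602823e-01 -8.22033094e-02  1.64067646e+00 -4.44089210e-16
  1.58311950e+00  9.55223288e-01]
```

Run:
```python
from station import r, eyes, status, inverse_kinematics,finder, command_gripper
from h import *; import cv2
s=np.load("pose.npy")
t=world(s,[0.0,-.04,.34])[0]
r.move_to(t.tolist(),quat(s[2])); print(status.current_clock())
command_gripper(0.0); print(status.current_clock(),status.current_grip_width())
p=eyes.camera_params("wrist"); im=eyes.capture("wrist"); cv2.imwrite("pics/w1.png",im[:,:,::-1]); np.save("w1.npy",p,allow_pickle=True)
print(p)
for t in ["dial_tab","ejector_tab","pod"]:
    for d in finder.masks_of(t,"wrist")[:2]: print(t,round(d["confidence"],2),np.round(d["box"],1))
P=np.array([[-85,75,80],[-85,-165,80],[85,75,80],[85,-165,80],[20,-100,103],[0,-8,121],[0,41,110]])/1e3
u=proj(p,world(s,P)); print(np.round(u,1))
b=im[:,:,::-1].copy()
for x,y in u: cv2.drawMarker(b,(int(x),int(y)),(0,255,0))
cv2.imwrite("pics/w1m.png",cv2.resize(b,None,fx=1.4,fy=1.4))
```

```text
2.8667
4.2167 0.0028014835342731366
{'fx': 312.1653161956558, 'fy': 312.1653161956558, 'cx': 287.28157683541133, 'cy': 211.4371058946663, 'world_from_camera': array([[ 9.62217313e-01, -2.62412389e-01, -7.26469622e-02,
         5.55345208e-01],
       [ 2.72282404e-01,  9.26974740e-01,  2.58031247e-01,
         9.91528810e-03],
       [-3.68697171e-04, -2.68062623e-01,  9.63401419e-01,
         4.99240095e-01],
       [ 0.00000000e+00,  0.00000000e+00,  0.00000000e+00,
         1.00000000e+00]])}
dial_tab 0.74 [297.3 227.2  46.8  35.8]
ejector_tab 0.58 [289.1 154.2  30.   23.8]
pod 0.96 [290.5 120.4  30.3  30.4]
pod 0.87 [184.5  12.4  34.4  22.2]
[[220.1  91.6]
 [229.5 266.2]
 [355.1  91.7]
 [345.4 266.3]
 [302.4 229.3]
 [287.6 161.7]
 [287.6 119.4]]
```

View pics/w1m.png

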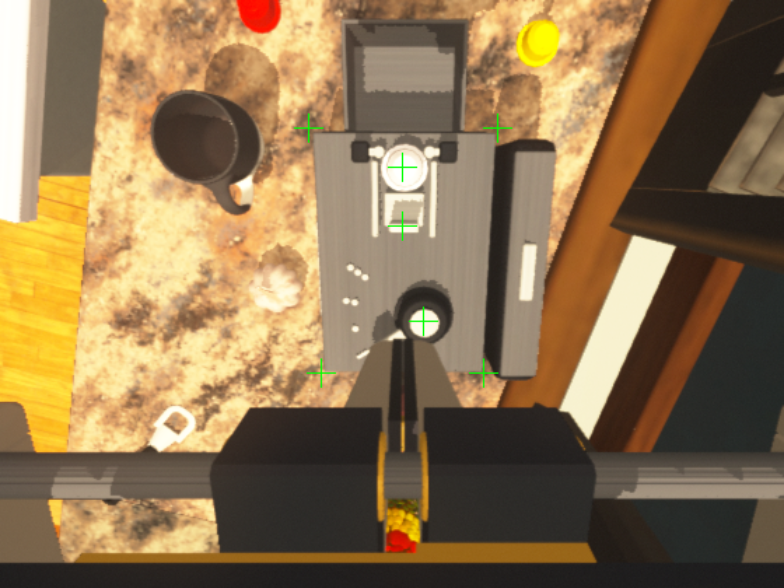

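Run:
```python
from station import eyes
from h import *; import cv2
s=np.load("pose.npy"); w=np.load("w1.npy",allow_pickle=True).item()
top,sc=eyes.camera_params("top"),eyes.camera_params("scene")
def tab(a,z,rad=.055): return np.array([[.02+rad*np.cos(a),-.1+rad*np.sin(a),z]])
for d in range(195,260,8):
    a=np.radians(d); print(d,*[np.round(x,1) for x in (proj(top,world(s,tab(a,.128)))[0],proj(sc,world(s,tab(a,.111)))[0],proj(w,world(s,tab(a,.128)))[0]*1.4)])
# pip directions on deck, from wrist picture
T=w["world_from_camera"]
for u in [(357,272),(350,301),(355,329)]:
    c,r_=np.array(u)/1.4; d=T[:3,:3]@[(c-w["cx"])/w["fx"],-(r_-w["cy"])/w["fy"],-1]; P=T[:3,3]+d*(.08-T[2,3])/d[2]
    h=world(s,[.02,-.1,.08])[0]; v=P-h; print(np.degrees(np.arctan2(v[1],v[0])-s[2])%360, np.hypot(v[0],v[1]))
for n in("scene0",):
    a=cv2.imread('pics/scene0.png')[140:200,235:315]; cv2.imwrite('pics/sd.png',cv2.resize(a,None,fx=9,fy=9,interpolation=2))
a=cv2.imread('pics/w1.png')[175:285,210:360]; cv2.imwrite('pics/wd.png',cv2.resize(a,None,fx=5,fy=5,interpolation=2))
```

```text
195 [340.7 184.1] [287.3 163.8] [366.1 344.7]
203 [343.3 182.3] [286.9 162.4] [369.  352.1]
211 [345.6 180.1] [286.  161.1] [372.9 359. ]
219 [347.5 177.7] [284.7 159.8] [377.8 365.3]
227 [349.1 175. ] [283.1 158.7] [383.6 370.9]
235 [350.4 172. ] [281.1 157.6] [390.  375.7]
243 [351.1 169. ] [278.8 156.7] [397.1 379.6]
251 [351.5 165.8] [276.2 156. ] [404.7 382.5]
259 [351.4 162.7] [273.4 155.4] [412.6 384.5]
146.48489045165167 0.07755502709404422
169.67567303900987 0.0736435651599464
193.54643378208644 0.07024539680389415
```

View pics/sd.png

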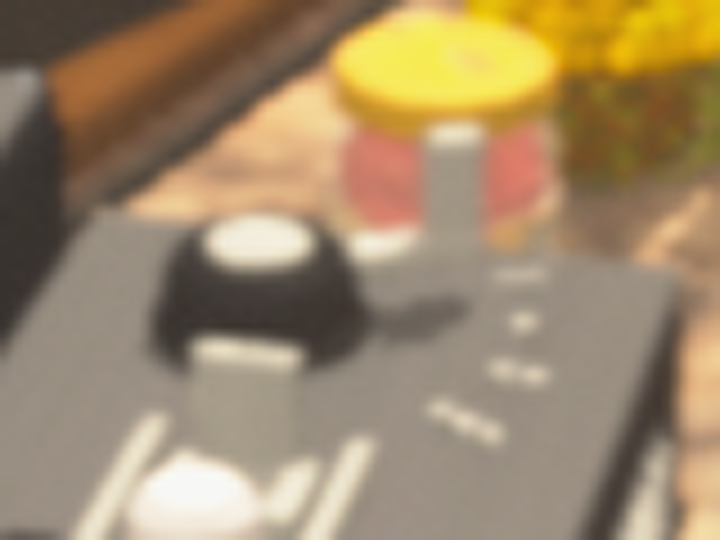

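View pics/wd.png

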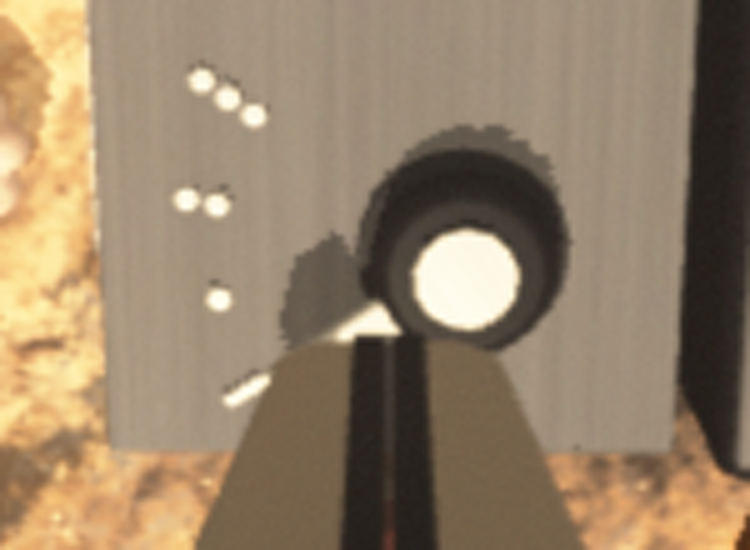

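Run:
```python
from station import r, eyes, status, finder
from h import *; import cv2
s=np.load("pose.npy"); ey=np.array([-np.sin(s[2]),np.cos(s[2]),0])
W=lambda y,z:world(s,[0,y,z])[0].tolist()
r.move_to(W(-.036,.16),quat(s[2])); r.line_to(W(-.036,.111),max_speed=.1)
f0=np.array(status.current_ft_force()); print(f0,status.current_clock())
y=-.036; yc=None
while y<.030:
    y+=.003 if yc is None else .006
    r.line_to(W(y,.111),max_speed=.05)
    f=(np.array(status.current_ft_force())-f0); fy=f@ey
    print(round(y,3),np.round(f,1),round(fy,2),round(status.current_clock(),2))
    if yc is None and fy<-1.2: yc=y; print("contact")
    if yc is not None and y-yc>.042: break
    if fy<-14: break
    if yc is None and y>-.012: print("no contact"); break
cv2.imwrite("pics/s2.png",eyes.capture("scene")[100:320,160:380,::-1].repeat(2,0).repeat(2,1))
```

```text
[-0.06480213 -0.25719069  0.85171696] 5.8083
-0.033 [ 0.3 -0.  -1.1] -0.11 6.06
-0.03 [-0.1  0.  -0.3] 0.06 6.31
-0.027 [-0.  -0.1 -0.6] -0.12 6.56
-0.024 [ 0.5 -0.6 -1.3] -0.73 6.81
-0.021 [-0.1 -1.6 -1. ] -1.51 7.06
contact
-0.015 [ 0.6 -3.2 -2.3] -3.22 7.33
-0.009 [ 0.8 -3.8 -1.1] -3.83 7.59
-0.003 [ 1.5 -3.4 -0.6] -3.65 7.86
0.003 [ 2.1 -4.  -1.8] -4.39 8.12
0.009 [ 1.9 -4.1 -0.9] -4.47 8.39
0.015 [ 1.5 -4.7 -1.5] -4.92 8.66
0.021 [ 2.4 -3.9 -1.9] -4.44 8.93
0.027 [ 3.7 -5.5 -0.9] -6.25 9.19
```

View pics/s2.png

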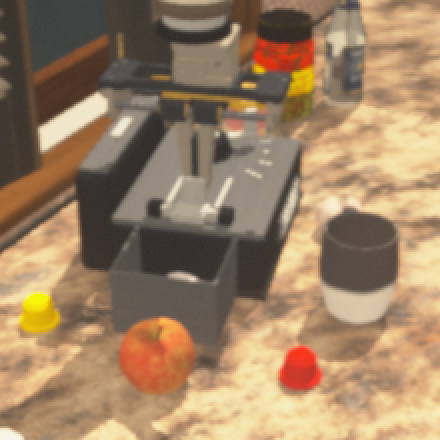

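The pod is in the bin, visible at about (182,275) in this crop. Next I retreat, check the bin and go to the dial.

```bash
cat >> h.py <<'E'
def dpose(s,phi,d,z,R=.057,a0=np.radians(216.4)):
    a=a0-phi; rad=np.array([np.cos(a),np.sin(a)]); t=np.array([np.sin(a),-np.cos(a)])
    p=np.array([.02,-.1])+R*rad-t*d
    tw=np.array([np.cos(s[2])*t[0]-np.sin(s[2])*t[1],np.sin(s[2])*t[0]+np.cos(s[2])*t[1],0])
    return world(s,[p[0],p[1],z])[0].tolist(), quat(s[2]+a-np.pi), tw
E
python3 - <<'E'
from station import r, eyes, status, finder
from h import *; import cv2
s=np.load("pose.npy")
W=lambda y,z:world(s,[0,y,z])[0].tolist()
r.line_to(W(-.040,.111),max_speed=.08); r.line_to(W(-.045,.17),max_speed=.1)
p,q,t=dpose(s,0,.032,.17); r.move_to(p,q)
p,q,t=dpose(s,0,.032,.119); r.line_to(p,max_speed=.1)
print(status.current_clock(),status.current_ft_force())
for n in("scene","wrist"):
  im=eyes.capture(n); b=im[100:320,160:380] if n=="scene" else im
  cv2.imwrite(f"pics/{n}3.png",cv2.resize(b,None,fx=560/b.shape[1],fy=560/b.shape[1])[:,:,::-1])
E
```

```text
12.4167 [0.15649912 0.34237071 0.78772418]
```

View pics/scene3.png

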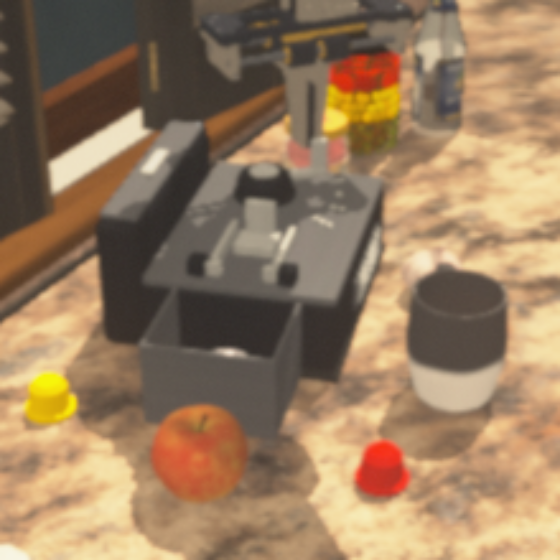

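View pics/wrist3.png

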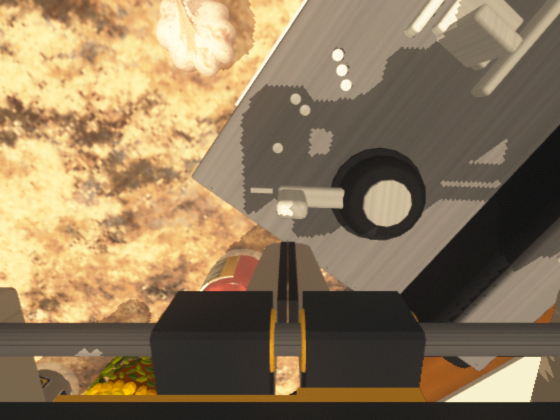

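The slide is home and the pod's top shows in the bin at (230,352) in the scene crop. In the wrist view the fingers (288,245) stand squarely behind the dial tab (293,203). Now I push the tab.

Run:
```python
from station import r, eyes, status, finder
from h import *; import cv2
s=np.load("pose.npy"); f0=np.array(status.current_ft_force())
p,q,t=dpose(s,0,.016,.119); r.line_to(p,max_speed=.05)
print("near",round((np.array(status.current_ft_force())-f0)@t,2))
for phi in np.arange(.1,1.16,.1).tolist()+[1.14]:
    p,q,t=dpose(s,phi,.015,.119); r.line_to(p,q,max_speed=.05)
    f=np.array(status.current_ft_force())-f0; e=np.array(status.current_position())-p
    print(round(phi,2),"tang",round(f@t,2),"F",np.round(f,1),"err mm",np.round(1e3*e,1),round(status.current_clock(),2))
    if f@t<-20: break
    if phi>.35 and f@t>-1: print("lost?"); break
for n in("scene","wrist"):
  im=eyes.capture(n); b=im[100:320,160:380] if n=="scene" else im
  cv2.imwrite(f"pics/{n}4.png",cv2.resize(b,None,fx=560/b.shape[1],fy=560/b.shape[1])[:,:,::-1])
```

```text
near 0.71
0.1 tang -2.65 F [ 2.9 -0.8 -1.5] err mm [ 0.8 -0.6  0.4] 13.27
0.2 tang -3.02 F [ 2.5 -1.8  0.3] err mm [ 0.5 -0.4  0.4] 13.53
0.3 tang -2.73 F [ 2.3 -1.7  0.3] err mm [ 0.2 -0.1  0.2] 13.8
0.4 tang -1.03 F [ 1.7 -0.2  0.3] err mm [-0.   0.1 -0. ] 14.07
0.5 tang -4.08 F [ 3.7 -2.8 -1.8] err mm [ 0.5 -0.7  0.1] 14.33
0.6 tang -3.25 F [ 3.2 -2.4 -1.3] err mm [ 0.2 -0.3  0. ] 14.6
0.7 tang -2.61 F [ 2.8 -2.1 -1.1] err mm [ 0.1 -0.  -0. ] 14.87
0.8 tang -2.15 F [ 1.7 -2.  -1.2] err mm [-0.1  0.1 -0. ] 15.13
0.9 tang -5.99 F [ 2.3 -6.  -1.5] err mm [ 0.  -0.9  0. ] 15.4
1.0 tang -3.46 F [ 2.1 -3.7 -0.1] err mm [-0.  -0.7 -0. ] 15.67
1.1 tang -4.17 F [ 0.9 -4.4 -0.7] err mm [-0.1 -0.4 -0. ] 15.93
1.14 tang -2.96 F [ 0.8 -3.2  0.1] err mm [-0.1 -0.2 -0. ] 16.18
```

View pics/scene4.png

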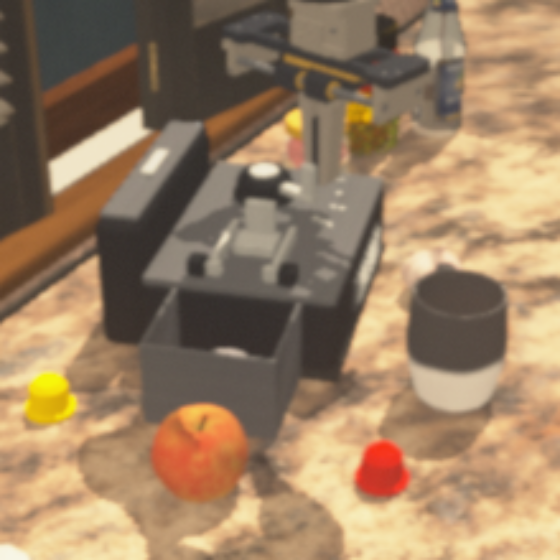

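View pics/wrist4.png

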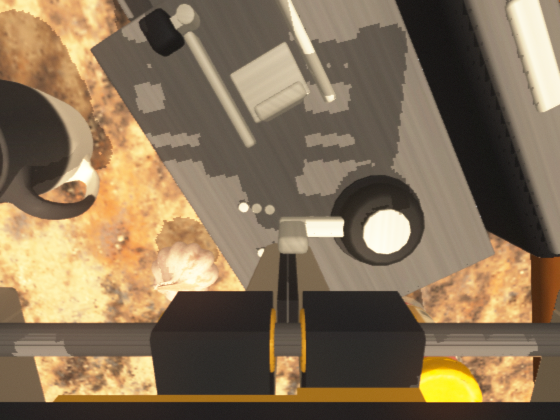

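Run:
```python
from station import r, eyes, status, finder
from h import *; import cv2
s=np.load("pose.npy")
p,q,t=dpose(s,1.20,.015,.119); r.line_to(p,q,max_speed=.03); r.dwell(.4)
f=np.array(status.current_ft_force()); print("tang",f@t,f,(np.array(status.current_position())-p)*1e3,status.current_clock())
w=eyes.camera_params("wrist"); im=eyes.capture("wrist"); cv2.imwrite("pics/w5.png",cv2.resize(im[150:290,200:440],None,fx=3.2,fy=3.2,interpolation=2)[:,:,::-1])
for phi in (1.1,1.2,1.3):
    a=np.radians(216.4)-phi; L=[[.02+R*np.cos(a),-.1+R*np.sin(a),z] for R,z in((.03,.099),(.045,.099),(.055,.128),(.078,.08))]
    L.append([.02,-.1,.103]); print(phi,np.round((proj(w,world(s,L))-[200,150])*3.2).tolist())
b=eyes.capture("scene")[100:320,160:380]; cv2.imwrite("pics/s5.png",cv2.resize(b,None,fx=2.5,fy=2.5)[:,:,::-1])
```

```text
tang -2.947578577482115 [-0.70818846 -2.86464932  0.6871356 ] [-0.1198197   0.01222889 -0.05676472] 16.95
1.1 [[423.0, 263.0], [344.0, 271.0], [294.0, 337.0], [182.0, 254.0], [588.0, 255.0]]
1.2 [[423.0, 248.0], [344.0, 248.0], [293.0, 305.0], [179.0, 219.0], [588.0, 255.0]]
1.3 [[424.0, 233.0], [345.0, 225.0], [295.0, 273.0], [180.0, 182.0], [588.0, 255.0]]
```

View pics/w5.png

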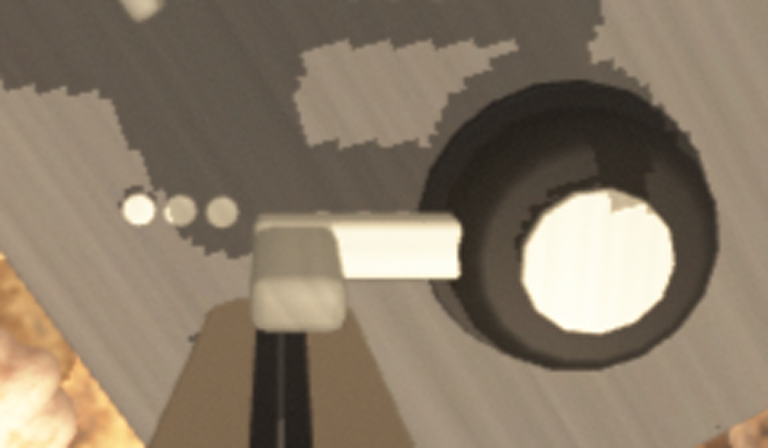

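View pics/s5.png

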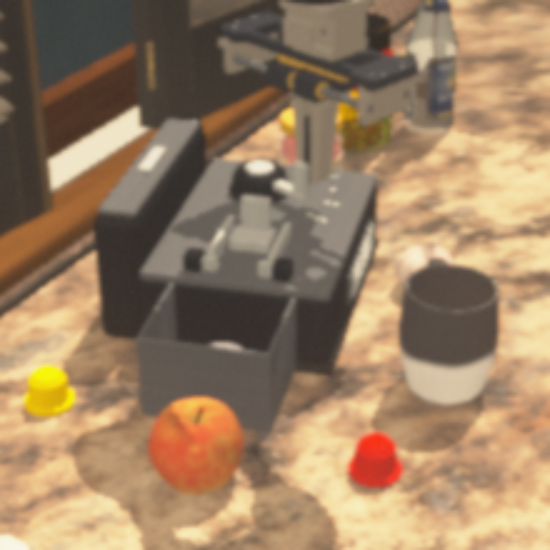

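The lever centre (row 247) and tab top (293,305) match the 1.20 rad prediction, and the lever lines up with the three pips (row 210, predicted 219 on the deck). I'll press about 1 mm more for force margin, then check and hand in.

Run:
```python
from station import r, eyes, status, order
from h import *; import cv2
s=np.load("pose.npy")
p,q,t=dpose(s,1.22,.015,.119); r.line_to(p,q,max_speed=.02); r.dwell(.5)
F=[]
for _ in range(6): F.append(np.array(status.current_ft_force())@t); r.dwell(.1)
print("tang",np.round(F,2),status.current_clock())
im=eyes.capture("wrist"); cv2.imwrite("pics/w6.png",cv2.resize(im[150:290,200:440],None,fx=3.2,fy=3.2,interpolation=2)[:,:,::-1])
im=eyes.capture("top"); cv2.imwrite("pics/t6.png",cv2.resize(im[90:290,180:440],None,fx=3,fy=3)[:,:,::-1])
```

```text
tang [-4.11 -4.02 -3.19 -3.43 -4.36 -3.72] 18.4
```

View pics/w6.png

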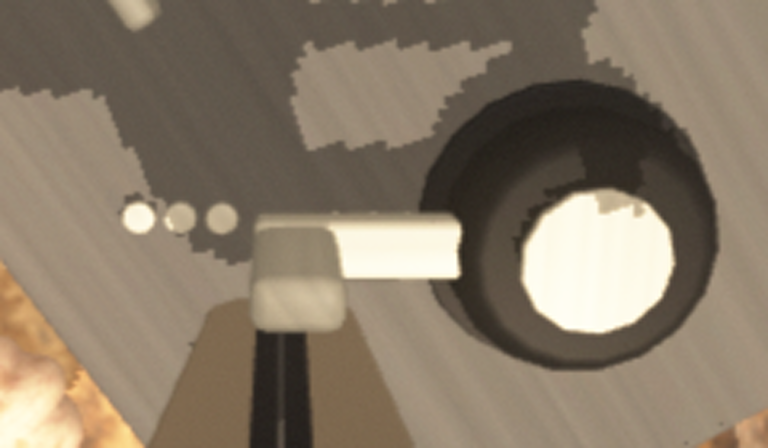

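View pics/t6.png

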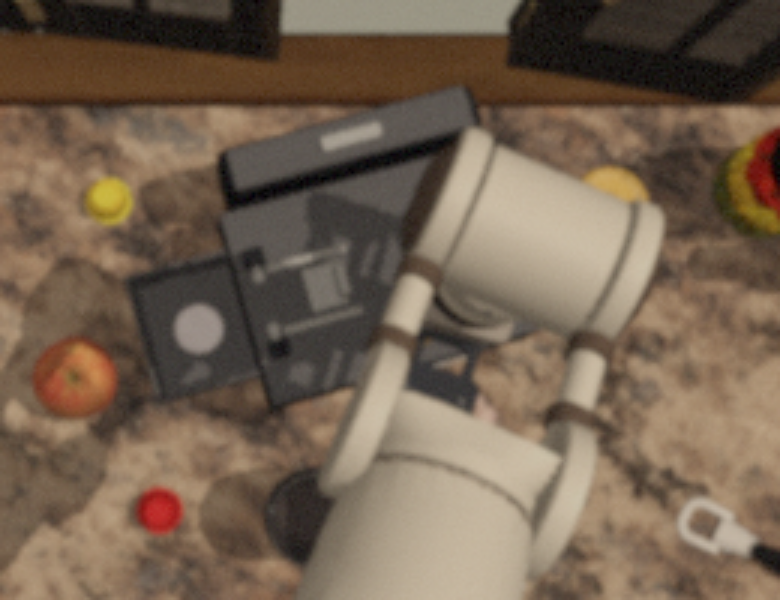

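The pod lies in the middle of the bin at (200,328) in the top crop. The slide is home and the bystanders are where they were. The lever lines up with the three pips (row 218, predicted 219), and the fingers push at about 4 N.

```bash
python3 -c "
from station import order; order.hand_in()"
```

```text
the job is handed in; nothing more can be done
```

The job is handed in: the spent pod is in the catch bin, and the arm is still holding the dial at the third click. I used about 18 s of the 51 s; `order.hand_in()` reports no verdict.

- **Pod:** I pressed the ejector slide with closed fingers, about 48 mm of travel after first contact at no more than about 6 N. The top view shows the pod in the middle of the bin and the slide back home. The fingers stayed behind the slide's tab, clear of the pod.
- **Dial:** I pushed it by its tab past the first two clicks to the third. The last wrist picture shows the lever in line with the three pips, and the dial is at about 1.22 rad by position, inside the 1.08–1.32 range.
- **Bystanders:** the jar, mug, apple and garlic showed no visible shift. In the last top view the arm partly hid the jar, mug and garlic. The mug and garlic were clear in the scene view just before.

**Small disagreements:**
- My machine pose fit was up to about 3 px off at some deck corners, but the first contacts came where predicted.
- The holding force read 3.2–4.4 N. That is above the required 1.5 N but at or just below the stated 4–7 N.

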